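# Fetch the rear hand stamp from the stamp rail

### The job

The wooden hand stamp is wanted at the ink pad, but it hangs at the closed end of the grey stamp rail, behind the black and the red one. Slide those two out of the open end of the rail and stand both upright on the green blotter, then bring the wooden stamp out and stand it upright on the pad of the open ink tin, well inside the rim. Finally hang the black and the red stamp back on the rail, each at the place where it hung at first, and leave the other things on the desk where they are.

Things in the scene. Friction and masses are not known exactly. Their poses are not given: they have to be found in the camera images.
- stamp_wood: Light wood hand stamp, 79 mm tall: foot 33 mm across, 13 mm high; neck 9 mm across from 17 to 42 mm up; then a knob flaring to 30 mm across (52 to 71 mm up), to be gripped from above. Under 0.1 kg. Origin: centre of its underside, z up its axis; its turn does not matter. Hangs at the rail's closed end by its knob's underside, neck in the slot, origin 11.5 mm above the desk.
- stamp_black: Hand stamp with a black knob, steel neck and dark wooden foot; same shape, sizes, weight and origin as the wooden one. Hangs in the same way at the rail's middle or front place; neighbouring knobs are 8 mm apart, so grip across the slot. To free a stamp, raise it 6 mm (3 to 15), slide it out along the rail's -x until it is 85 mm or more ahead of the rail's origin, then lift; hang it in reverse.
- stamp_red: Hand stamp with a red knob, steel neck and dark wooden foot; same shape, sizes, weight and origin as the wooden one. Hangs in the same way at the rail's middle or front place; neighbouring knobs are 8 mm apart, so grip across the slot. To free a stamp, raise it 6 mm (3 to 15), slide it out along the rail's -x until it is 85 mm or more ahead of the rail's origin, then lift; hang it in reverse.
- stamp_rail: Grey steel rail, fixed: sheet 4 mm thick, 78 mm wide, top 58 mm up, on an upright at x = +58 to +62 mm. Slot along x at y = 0, 18.5 mm wide, closed at x = +48 mm, open at the front; tongues widen its mouth from x = -48 to -66 mm. Hanging places at x = +38, 0, -38 mm (to 2 mm), by white lines. Foot plate 5 mm high. Origin: on the desk under the middle place; x from mouth to closed end, z up.
- blotter: Blotter, fixed to the desk: green felt 72 x 102 mm in a grey frame of 80 mm (x) by 110 mm (y), its felt 5 mm above the desk. Origin: centre of its underside; z up. Two stamps stand side by side on it along y, for instance at y = +28 and -28 mm.
- ink_pad: Open ink tin, fixed, 71 mm (x) by 110 mm (y). The violet-blue pad in it, 60 x 100 mm, is centred 1 mm from the origin (at x = -1 mm), its top 7 mm above the desk; the rim is 10 mm high. The blue lid, hinged along the +x edge, stands open and leans back away from the pad: top 80 mm up, to x = +62 mm. Origin: centre of the underside; y along the hinge, z up.
- glue_stick: Bystander: glue stick standing upright, 25 mm across, 86 mm tall, red cap, near the light box. Origin: centre of its underside. Not to be moved.
- eraser: Bystander: eraser 21 x 52 x 13 mm with a blue sleeve, near the front edge of the desk. Origin: centre of its underside. Not to be moved.
- sharpener: Bystander: small metal pencil sharpener 24 x 15 x 14 mm, near the light box. Origin: centre of its underside. Not to be moved.
Not all that is in view belongs to the job. Leave any turquoise look-alike of the stamp_red alone.

How it is judged (in metres and radians):
On the way, in this order (a step that is already met when the one before it is completed fails the run):
1. the black and the red stamp both stand upright on the blotter (x of stamp_black in the frame of blotter between -0.027 and 0.027 m and y of stamp_black in the frame of blotter between -0.042 and 0.042 m and z of stamp_black in the frame of blotter between 0.001 and 0.009 m and angle between each of stamp_black, stamp_red's own z axis and vertical below 0.12 rad and linear speed of each of stamp_black, stamp_red below 0.02 m/s and x of stamp_red in the frame of blotter between -0.027 and 0.027 m and y of stamp_red in the frame of blotter between -0.042 and 0.042 m and z of stamp_red in the frame of blotter between 0.001 and 0.009 m), for 0.2 s.
2. the wooden stamp stands upright on the ink pad while the other two still stand on the blotter (all of step 1 and x of stamp_wood in the frame of ink_pad between -0.0155 and 0.0135 m and y of stamp_wood in the frame of ink_pad between -0.034 and 0.034 m and z of stamp_wood in the frame of ink_pad between 0.003 and 0.011 m and angle between stamp_wood's own z axis and vertical below 0.12 rad and linear speed of stamp_wood below 0.02 m/s), for 0.2 s.
At the end, for the whole second after the job is handed in: the wooden stamp stands upright on the ink pad, its whole foot on the pad (axis within about 14 mm of the pad's centre across and 34 mm along); the black and the red stamp hang upright in the slot of the rail, each within 15 mm of where it hung at the start; all are at rest (x of stamp_wood in the frame of ink_pad between -0.0155 and 0.0135 m and y of stamp_wood in the frame of ink_pad between -0.034 and 0.034 m and z of stamp_wood in the frame of ink_pad between 0.003 and 0.011 m and angle between each of stamp_wood, stamp_black, stamp_red's own z axis and vertical below 0.12 rad and linear speed of each of stamp_wood, stamp_black, stamp_red below 0.02 m/s and distance of each of stamp_black, stamp_red from where it was at the start of the episode below 0.015 m and z of stamp_black in the frame of stamp_rail between 0.008 and 0.016 m and z of stamp_red in the frame of stamp_rail between 0.008 and 0.016 m); the robot touches nothing.
It fails at once if a bystander (glue stick, eraser, sharpener) is pushed more than 25 mm or the glue stick is tipped (distance of any of glue_stick, eraser, sharpener from where it was at the start of the episode above 0.025 m or angle between glue_stick's own z axis and vertical above 0.4 rad).
It also fails if it takes over 128 s, if anything falls off the work surface, if the arm or the gripper's body presses on something with over 40 N, if the wrist force passes 120 N, or if a joint passes its speed limit or range.

### The arm

A 7-joint arm with a two-finger parallel gripper is mounted at the origin on a cart in front of the work surface, level with it; the furniture and walls round the work are solid. World frame = base frame: x ahead of the robot, y to its left, z up, the work surface at z = 0. Lengths are in mm, angles in rad, forces in N, time in s.
With the tool pointing down it reaches from about 400 to 875 mm from the base axis. Payload 6.5 kg.
Tool frame: the origin (TCP) lies on the centre line of the jaws, within the pads' length; the fingertips stand 19 mm ahead of it and the grasp point (between the pads) is the TCP; z points along the fingers, y is the line along which they close (so a half turn about z gives the same grasp; the last joint's range is limited). The gripper opens to 88 mm and grips with 3 to 60 N. Pads are 18 mm wide; open, the fingers measure 123 mm over their backs; the gripper's body (75 mm by 187 mm) begins 45 mm behind the grasp point.
Start: joints at [1.194, 0.536, -0.004, 1.538, 0.003, 1.067, -0.071], TCP at [198.78, -618.851, 257.716] pointing down, gripper open.
Joint ranges: [-2.7, 2.7], [-0.37, 2.16], [-1.27, 1.26], [0.24, 2.4], [-1.31, 4.45], [0.19, 1.91], [-2.76, 2.76]. Speed limits (rad/s): [2.39, 2.39, 3.14, 3.14, 3.14, 3.14, 3.14].

### API

Orientations are given as a unit quaternion [w, x, y, z].
In Python, from bench import robot gives the robot as it stands. Calls block until the motion is done:
- robot.movep(position, orientation): joint-space move of the TCP to a pose.
- robot.line_to(position, attitude=None, speed=150, f_stop=None): straight line of the TCP; attitude=None keeps the orientation; speed is the mean speed in mm/s. With f_stop (N) it stops when the force on the tool has changed by that much, and returns True; else False.
- robot.set_joints(angles): joint-space move.
- robot.command_gripper(opening): finger opening in mm; the grip force is fixed at half the most; returns when the fingers have stopped.
- robot.sleep(seconds).
- robot.solve_ik(position, orientation): joint angles nearest the present ones, or None.
- robot.state(): the state.
- robot.capture(name): name is "scene" or "top" or "wrist"; returns a dict with "image" (480x640x3 uint8, blue, green, red), "z_map" (480x640 float32, mm along the optical axis (not along the pixel's ray), 0 where there is no reading), "intrinsics" (3x3 intrinsics, pixels), "pose" (4x4, takes a point from camera to world coordinates); the wrist camera has in their place "mount" (4x4, takes a point from camera to tool coordinates, whose origin is the TCP and whose axes are the flange's). Camera axes: x right, y down, z forward; pixel columns grow to the right and rows downward; lengths in mm; the calibration is good to about 2 mm. A picture is of the moment at which its call begins: read the wrist's pose just before it.
A pose or a line that the arm cannot do raises robot.MotionError and nothing moves.
- robot.finish_job(): hands the job in; it is judged then, once.
The state is a dict: "time": time; "q": joint angles; "qvel": joint speeds; "joint_torque": joint torques, N m; "ee_pos": TCP position; "orientation": TCP orientation; "wrist_force": force on the tool from outside, world axes, zero at the start; "moment": the same for the moment, N m; "grip_width": finger opening in mm; "grasp_force": force on a finger pad.
Only numpy, scipy, OpenCV 4.12 (cv2) and the standard library are available. Lean on these libraries where they do the work, as an engineer would, in place of code of your own. Each camera call takes 0.05 s, during which the arm holds its last target. There are 200 camera calls.

## Working session

There is one attempt and no reset: what is moved stays moved. The work goes in short steps, each a Python script; the robot and the scene stay as the last script left them, time stands still between calls to the robot, and variables do not carry over. Pictures are saved under pics/ and viewed, at most 14 in all, crops included, and the job is handed in when it is done.

```bash
mkdir -p pics; ls
cat > h.py <<'E'
import numpy as np, cv2
from bench import robot
E
python3 - <<'E'
from h import *
for n in ("scene","top"):
    c=robot.capture(n); cv2.imwrite(f"pics/{n}0.png",c["image"]); np.savez(f"{n}0.npz",**{k:v for k,v in c.items() if k in("image","z_map","intrinsics","pose")})
    print(n,c["intrinsics"].round(1).tolist(),c["pose"].round(3).tolist())
s=robot.state(); print(s["time"],s["orientation"],s["ee_pos"])
E
```

```text
pics
scene [[603.2, 0.0, 321.5], [0.0, 603.2, 239.5], [0.0, 0.0, 1.0]] [[0.75, -0.376, 0.544, 15.925], [-0.662, -0.407, 0.63, -538.763], [-0.016, -0.832, -0.554, 526.25], [0.0, 0.0, 0.0, 1.0]]
top [[506.2, 0.0, 316.2], [0.0, 506.2, 240.6], [0.0, 0.0, 1.0]] [[-0.021, -0.993, 0.119, 409.412], [-1.0, 0.019, -0.019, -0.705], [0.016, -0.119, -0.993, 909.521], [0.0, 0.0, 0.0, 1.0]]
0.1 [-7.68331310e-04  9.87946664e-01  1.54792668e-01 -1.71171533e-04] [ 198.60530052 -618.36575748  256.91839666]
```

View pics/scene0.png

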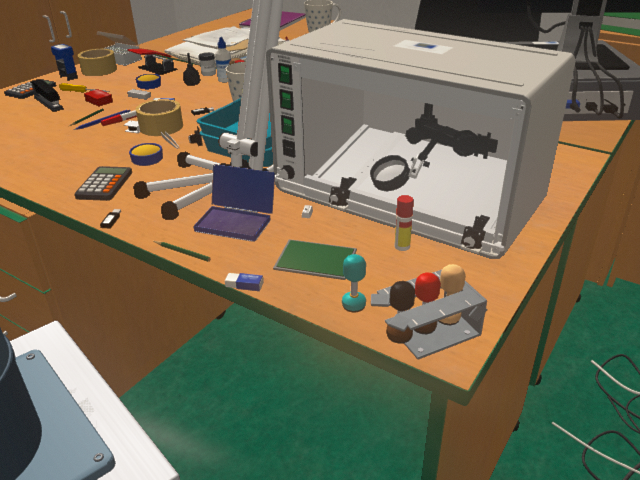

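View pics/top0.png

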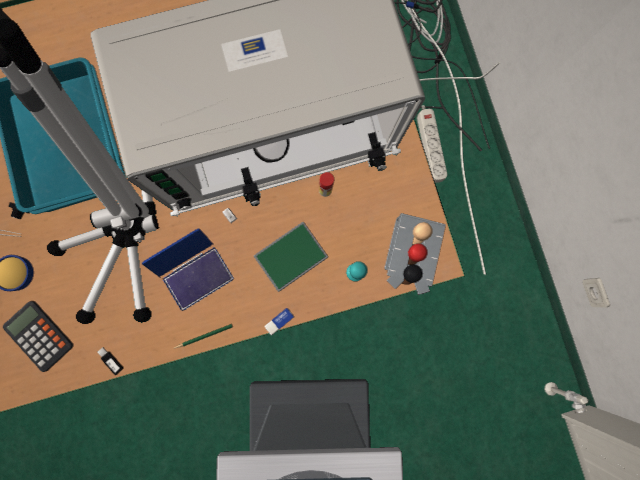

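The scene shows black (402,294), red (428,287) and wood (453,277). In the top view these are (412,273), (418,252) and (423,231), hanging on the grey rail with its mouth toward the robot. 
The candidates are:
- **Red stamp:** the red knob in the rail at top (418,252). The look-alikes are the turquoise stamp (357,271) and the glue stick's red cap (327,183).
- **Black stamp:** the knob at (412,273). The lamp feet at (86,316) and (142,314) could be taken for it.
- **Wooden stamp:** the knob at (423,231).
- **Blotter and pad:** the blotter is at (291,256) and the pad at (198,278), with the lid behind it at (178,253).

```bash
cat >> h.py <<'E'
def ray(c,uv,z):
    K,P=c["intrinsics"],c["pose"]
    uv=np.atleast_2d(np.asarray(uv,float))
    d=np.c_[(uv-K[:2,2])/[K[0,0],K[1,1]],np.ones(len(uv))]@P[:3,:3].T
    return P[:3,3]+d*((z-P[2,3])/d[:,2])[:,None], d
def tri(c1,u1,c2,u2):
    o1,o2=c1["pose"][:3,3],c2["pose"][:3,3]; d1=ray(c1,u1,0)[1][0]; d2=ray(c2,u2,0)[1][0]
    s=np.linalg.lstsq(np.c_[d1,-d2],o2-o1,rcond=None)[0]
    a,b=o1+s[0]*d1,o2+s[1]*d2
    return (a+b)/2,np.linalg.norm(a-b)
def cloud(c):
    v,u=np.mgrid[:480,:640]; K=c["intrinsics"]; z=c["z_map"]
    p=np.stack([(u-K[0,2])/K[0,0]*z,(v-K[1,2])/K[1,1]*z,z],-1)
    return p@c["pose"][:3,:3].T+c["pose"][:3,3]
def blob(mask,near):
    n,l,st,ce=cv2.connectedComponentsWithStats(mask.astype(np.uint8))
    ok=[i for i in range(1,n) if st[i,4]>60]
    i=min(ok,key=lambda i:np.hypot(*(ce[i]-near))); return l==i,ce[i],st[i]
def seedmask(c,near,lo,hi,win):
    h=cv2.cvtColor(c["image"],cv2.COLOR_BGR2HSV); m=cv2.inRange(h,lo,hi)
    w=np.zeros_like(m); x,y=near; w[y-win:y+win,x-win:x+win]=1
    return blob((m>0)&(w>0),near)
E
cat > m.py <<'E'
from h import *
S,T=[dict(np.load(f"{n}0.npz")) for n in("scene","top")]
C=cloud(T)
cols={"black":((0,0,0),(179,255,60),(402,294),(412,273)),"red":((0,170,90),(6,255,255),(428,287),(418,252)),
 "wood":((8,60,140),(20,170,255),(453,277),(423,231)),"turq":((80,80,60),(95,255,255),(354,268),(357,271))}
for k,(lo,hi,ps,pt) in cols.items():
    ms,cs,ss=seedmask(S,ps,lo,hi,22); mt,ct,st=seedmask(T,pt,lo,hi,18)
    cc=lambda m:cv2.minEnclosingCircle(max(cv2.findContours(m.astype(np.uint8),0,2)[0],key=cv2.contourArea))
    p,e=tri(S,ss[:2]+ss[2:4]/2-.5,T,st[:2]+st[2:4]/2-.5)
    z=C[...,2][mt]
    print(k,ss,st,"tri",p.round(1),"gap",round(e,1),"ray@z73",ray(T,st[:2]+st[2:4]/2-.5,73)[0][0].round(1),"depth top",np.percentile(z,98).round(1),"circ",cc(mt))
# rail sheet
reg=(abs(C[...,2]-58)<5); w=np.zeros(reg.shape,bool); w[205:300,375:455]=1
p=C[reg&w][:,:2].astype(np.float32); r=cv2.minAreaRect(p); print("rail rect",len(p),r, np.median(C[reg&w][:,2]))
for n,near,lo,hi,win,z in(("felt",(291,256),(35,60,30),(90,255,255),45,5),("pad",(198,278),(110,40,40),(150,255,255),45,7)):
    m,ce,st=seedmask(T,near,lo,hi,win); 
    c=max(cv2.findContours(m.astype(np.uint8),0,2)[0],key=cv2.contourArea)[:,0]
    P=ray(T,c,z)[0][:,:2].astype(np.float32); print(n,cv2.minAreaRect(P),"z",np.median(C[m][:,2]))
m,ce,st=seedmask(T,(327,183),(0,150,60),(8,255,255),20); print("glue",ray(T,ce,80)[0])
E
python3 m.py
```

```text
black [390 284  24  27 366] [404 262  19  22 291] tri [ 453.4 -176.7   69. ] gap 0.1 ray@z73 [ 453.2 -175.9   73. ] depth top 91.5 circ ((412.0, 272.5), 11.236202239990234)
red [415 273  25  29 584] [408 244  18  17 238] tri [ 488.3 -184.8   70. ] gap 2.4 ray@z73 [ 487.2 -183.3   73. ] depth top 91.8 circ ((417.0, 252.5), 9.178879737854004)
wood [431 255  44  34 975] [412 222  19  22 261] tri [ 521.3 -193.1   80.9] gap 7.1 ray@z73 [ 519.8 -192.3   73. ] depth top 92.0 circ ((419.0, 233.0), 12.206655502319336)
turq [343 254  22  27 486] [346 262  21  19 296] tri [460.1 -84.2  59.7] gap 4.6 ray@z73 [457.6 -81.4  73. ] depth top 80.9 circ ((356.03570556640625, 270.6428527832031), 10.308923721313477)
rail rect 2253 ((484.79150390625, -184.64920043945312), (78.9382095336914, 128.76255798339844), 74.71216583251953) 57.486274146843584
felt ((491.12322998046875, 29.101680755615234), (71.69770812988281, 101.31471252441406), 33.842437744140625) z 4.577817392383963
pad ((453.9822082519531, 193.9130096435547), (67.57151794433594, 106.67752838134766), 30.55205726623535) z 6.984945029966639
glue [[610.21099688 -35.459388    80.        ]]
```

Run:
```python
from h import *
S,T=[dict(np.load(f"{n}0.npz"))["image"] for n in("scene","top")]
a=cv2.resize(S[230:360,330:500],None,fx=2.3,fy=2.3,interpolation=2); b=cv2.resize(T[200:300,340:460],None,fx=3,fy=3,interpolation=2)
h=max(a.shape[0],b.shape[0]); o=np.zeros((h,a.shape[1]+b.shape[1],3),np.uint8); o[:a.shape[0],:a.shape[1]]=a;o[:b.shape[0],a.shape[1]:]=b
print(o.shape);cv2.imwrite("pics/crop1.png",o)
```

```text
(300, 751, 3)
```

View pics/crop1.png

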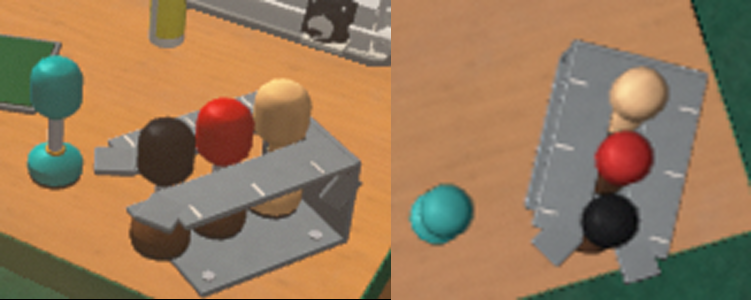

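The crop confirms the order from the mouth inward: black, red, wood. The turquoise look-alike stands free. The measured sizes (78.9 × 128.8 rail at z 57.5, 71.7 × 101.3 felt) match the description. I'll hover over the rail and check with the wrist camera.

```bash
cat >> h.py <<'E'
from scipy.spatial.transform import Rotation as R
def quat(deg):  # tool z down, tool y along the direction deg in the world (half turn chosen near joint-7 middle)
    best=None; q0=robot.state()
    for d in (deg,deg+180):
        a=np.radians(d); y=np.array([np.cos(a),np.sin(a),0]); z=np.array([0,0,-1.]); x=np.cross(y,z)
        q=R.from_matrix(np.c_[x,y,z]).as_quat()[[3,0,1,2]]
        qs=robot.solve_ik([470,0,250],q)
        if qs is not None and (best is None or abs(qs[6])<best[0]): best=(abs(qs[6]),q)
    return best[1]
def wrist(name):
    s=robot.state(); c=robot.capture("wrist"); w,x,y,z=s["orientation"]
    M=np.eye(4); M[:3,:3]=R.from_quat([x,y,z,w]).as_matrix(); M[:3,3]=s["ee_pos"]
    c["pose"]=M@c["mount"]; cv2.imwrite(f"pics/{name}.png",c["image"])
    np.savez(name+".npz",**{k:c[k] for k in("image","z_map","intrinsics","pose")}); return c
E
python3 - <<'E'
from h import *
q=quat(74.7); print(q)
robot.movep([465,-179,270],q); s=robot.state(); print(s["time"],s["ee_pos"],s["q"])
c=wrist("w1"); print(c["pose"].round(2), c["mount"].round(3).tolist())
E
```

```text
[0.         0.13312134 0.99109975 0.        ]
1.9667 [ 464.82100866 -180.03602258  269.89174932] [ 0.85998271  0.34465038 -0.70567564  1.88772302  0.26317888  1.00330147
  1.34153278]
[[ 2.7000e-01  9.2000e-01  3.0000e-01  3.8876e+02]
 [ 9.6000e-01 -2.5000e-01 -8.0000e-02 -1.5883e+02]
 [-0.0000e+00  3.1000e-01 -9.5000e-01  3.9649e+02]
 [ 0.0000e+00  0.0000e+00  0.0000e+00  1.0000e+00]] [[-0.001, -0.951, -0.308, 78.979], [1.0, -0.0, -0.001, 0.154], [0.001, -0.308, 0.951, -126.588], [0.0, 0.0, 0.0, 1.0]]
```

View pics/w1.png

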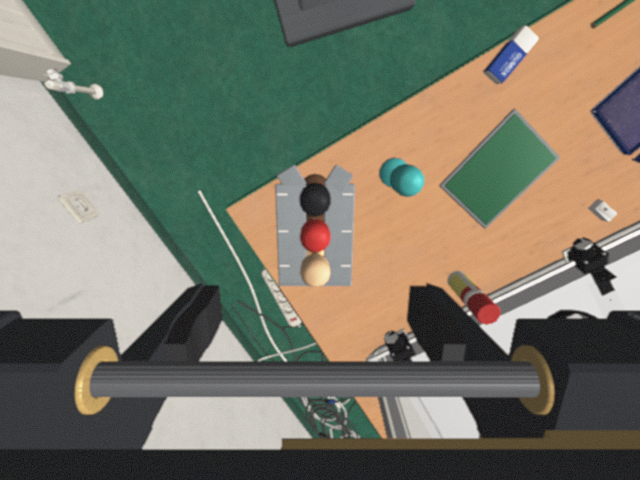

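The wrist view shows the rail nearly vertical at columns 277–353, with the white lines at rows 193, 231 and 266. The knobs are at (315,199), (315,236) and (315,270), and the blotter is at (498,168). I'll measure the white lines, knobs and felt from this view.

Run:
```python
from h import *
c=dict(np.load("w1.npz")); C=cloud(c)
g=c["image"].min(2).astype(int); bg=cv2.medianBlur(g.astype(np.uint8),15).astype(int)
m=(g-bg>25); w=np.zeros(m.shape,bool); w[182:277,277:300]=1; w[182:277,333:355]=1; m&=w
n,l,st,ce=cv2.connectedComponentsWithStats(m.astype(np.uint8))
for i in range(1,n):
    if st[i,4]>6: print(ce[i].round(1),st[i,2:5],ray(c,ce[i],58)[0][0].round(1), C[int(ce[i][1]),int(ce[i][0]),2].round(1))
for k,lo,hi,p in(("black",(0,0,0),(179,255,55),(315,199)),("red",(0,170,90),(6,255,255),(315,236)),("wood",(8,60,140),(20,170,255),(315,270))):
    mm,ce2,s=seedmask(c,p,lo,hi,17); print(k,s,ray(c,s[:2]+s[2:4]/2-.5,73)[0][0].round(1))
m,ce,s=seedmask(c,(498,168),(35,60,30),(75,255,255),64)
cn=max(cv2.findContours(m.astype(np.uint8),0,2)[0],key=cv2.contourArea)[:,0]
print(cv2.minAreaRect(ray(c,cn,5)[0][:,:2].astype(np.float32)))
reg=(abs(C[...,2]-58)<5); w=np.zeros(reg.shape,bool); w[160:290,268:362]=1
print(cv2.minAreaRect(C[reg&w][:,:2].astype(np.float32)),np.median(C[reg&w][:,2]))
```

```text
[281.7 194. ] [11  3 31] [ 443.3 -207.4   58. ] 58.6
[347.5 193.9] [12  3 30] [ 460.5 -144.8   58. ] 57.7
[282.8 231. ] [11  3 30] [ 480.  -217.4   58. ] 59.5
[346.5 230.9] [10  3 28] [ 497.3 -154.9   58. ] 57.7
[284.2 265.3] [10  3 23] [ 516.5 -227.2   58. ] 57.0
[345.4 265.2] [10  3 25] [ 533.6 -165.    58. ] 58.4
black [301 183  28  33 662] [ 453.7 -176.7   73. ]
red [302 220  27  32 549] [ 488.8 -185.9   73. ]
wood [298 253  34  34 517] [ 523.4 -195.9   73. ]
((492.3645935058594, 26.921768188476562), (70.64019775390625, 100.49832916259766), 33.82862091064453)
((486.10400390625, -185.01564025878906), (78.54542541503906, 128.3609161376953), 74.70332336425781) 57.533824301247876
```

The white lines give the rail origin as (488.6, −186.1) with x at −15.3°. The spacing is 37.9 mm against 38 mm nominal, and both views agree. I'll start with black.

```bash
cat >> h.py <<'E'
O=np.array([488.5,-186.0]); A=-15.3; U=np.array([np.cos(np.radians(A)),np.sin(np.radians(A))])
B=np.array([491.8,28.0]); BA=33.8; P0=np.array([453.5,193.5]); PA=30.55
ZG=82.5
def rail(x): return O+x*U
def blot(y): a=np.radians(BA+90); return B+y*np.array([np.cos(a),np.sin(a)])
def st(t=""):
    s=robot.state(); print(t,round(s["time"],1),"pos",s["ee_pos"].round(1),"w",round(s["grip_width"],1),"gf",round(s["grasp_force"],1),"F",np.round(s["wrist_force"],1))
def go(xy,z,v=150,q=None,f=None): return robot.line_to([xy[0],xy[1],z],q,v,f)
def unhook(x,xo=-92):
    "grip at rail x, raise, slide out, lift"
    go(rail(x),135,250); go(rail(x),ZG,100,f=8); st("at grip"); robot.command_gripper(20); st("gripped")
    go(rail(x),ZG+7,40); st("raised"); go(rail(xo),ZG+7,80,f=12); st("out"); go(rail(xo),170,200); st("up")
def stand(xy,q,zpad):
    go(xy,170,250,q); go(xy,ZG-11.5+zpad+4,150); hit=go(xy,ZG-11.5+zpad-3,25,f=4); st(f"down {hit}")
    robot.command_gripper(50); go(xy,170,200); st("left")
E
python3 - <<'E'
from h import *
robot.command_gripper(50)
unhook(-37)
wrist("w2")
E
```

```text
at grip 4.1 pos [ 453.2 -176.3   82.9] w 50.0 gf 0.0 F [-0.5 -1.   1.3]
gripped 4.5 pos [ 453.1 -176.4   82.8] w 28.3 gf 30.0 F [-0.1 -0.2  1.2]
raised 4.9 pos [ 452.9 -176.3   89.8] w 28.3 gf 30.0 F [ 0.2 -0.4 -0.8]
out 5.7 pos [ 400.4 -161.9   89.7] w 28.8 gf 30.0 F [-0.3  0.5 -0.7]
up 6.2 pos [ 399.7 -162.   169.6] w 28.7 gf 30.0 F [ 0.2  0.4 -0. ]
```

View pics/w2.png

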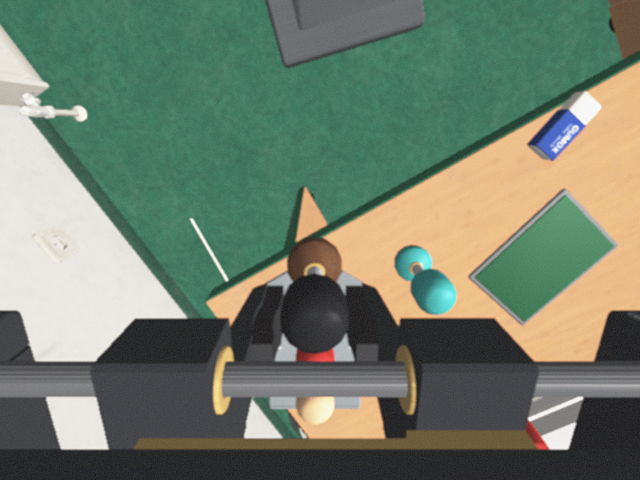

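Black is held upright in the gripper at (315,310) and is clear of the rail. I'll stand it on the blotter, then do red.

Run:
```python
from h import *
qb=quat(BA); qr=quat(A+90)
stand(blot(28),qb,5)
go(rail(0),170,250,qr)
unhook(0)
stand(blot(-28),qb,5)
wrist("w3")
```

```text
down True 8.4 pos [477.5  51.4  76.7] w 29.1 gf 30.0 F [-1.  -0.8  5.2]
left 9.5 pos [475.8  50.9 169.4] w 49.9 gf 0.0 F [-0.4  0.3 -0.9]
at grip 11.6 pos [ 488.9 -186.    82.9] w 49.5 gf 0.0 F [-0.5  0.7  0.8]
gripped 12.1 pos [ 488.7 -186.1   82.8] w 28.6 gf 30.0 F [-0.5 -0.8  1.6]
raised 12.4 pos [ 488.6 -186.1   89.8] w 28.7 gf 30.0 F [-0.4  1.6 -0.7]
out 13.7 pos [ 400.4 -161.8   89.6] w 28.6 gf 30.0 F [ 1.2  0.4 -0.8]
up 14.2 pos [ 399.6 -162.   169.6] w 28.4 gf 30.0 F [-0.2  0.4 -0.7]
down True 16.3 pos [508.7   4.8  76.7] w 28.6 gf 30.0 F [ 0.6 -0.7  4.7]
left 17.4 pos [506.9   4.4 169.3] w 50.0 gf 0.0 F [0.  0.4 0.4]
```

View pics/w3.png

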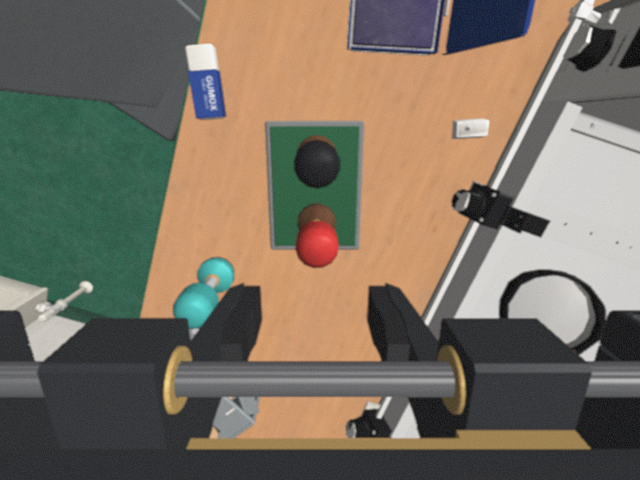

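Both stamps stand upright on the felt, black at (317,163) and red at (317,243). I'll bring out the wooden one and look at the tin from a hover point.

Run:
```python
from h import *
qr=quat(A+90); qp=quat(PA+90)
go(rail(37),170,250,qr)
unhook(37)
a=np.radians(PA+90)
V=P0-130*np.array([np.cos(a),np.sin(a)])
go(P0+[-90,-110],190,250,qp); st("hover")
wrist("w4")
```

```text
at grip 19.4 pos [ 524.5 -195.7   82.8] w 50.2 gf 0.0 F [0.5 0.1 0.8]
gripped 19.8 pos [ 524.5 -195.8   82.8] w 28.8 gf 30.0 F [-0.5  1.2  1. ]
raised 20.2 pos [ 524.3 -195.8   89.8] w 29.1 gf 30.0 F [-0.5 -0.2 -0.8]
out 21.9 pos [ 400.2 -161.8   89.5] w 29.0 gf 30.0 F [-0.2  0.9 -0.9]
up 22.5 pos [ 399.5 -162.   169.6] w 28.9 gf 30.0 F [ 0.7  0.4 -1. ]
hover 25.0 pos [363.4  83.3 189.9] w 28.9 gf 30.0 F [ 0.3 -0.  -0.5]
```

View pics/w4.png

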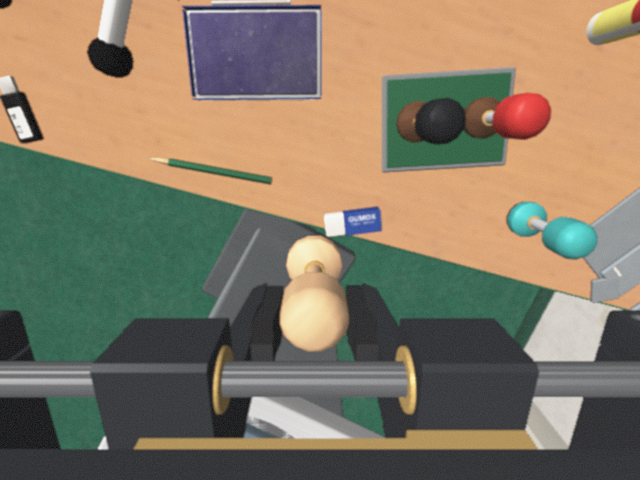

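The wooden stamp is held upright and the tin is fully in view. The rim corners are about (186,8), (320,7), (320,98) and (193,98). I'll measure the pad from here.

Run:
```python
from h import *
c=dict(np.load("w4.npz"))
m,ce,s=seedmask(c,(255,52),(105,40,30),(150,255,255),0+52) if 0 else (None,)*3
h=cv2.cvtColor(c["image"],cv2.COLOR_BGR2HSV); mm=cv2.inRange(h,(110,40,40),(150,255,255)); mm[:, :170]=0; mm[:,340:]=0; mm[115:]=0
m,ce,s=blob(mm>0,(255,52)); print(ce,s)
cn=max(cv2.findContours(cv2.morphologyEx(m.astype(np.uint8),cv2.MORPH_OPEN,np.ones((5,5))),0,2)[0],key=cv2.contourArea)[:,0]
print(cv2.minAreaRect(ray(c,cn,7)[0][:,:2].astype(np.float32)))
print("rim z10",ray(c,[(186,8),(320,7),(321,98),(193,98)],10)[0].round(1))
```

```text
[254.28028933  52.52200121] [ 189   12  127   83 9954]
((455.0054016113281, 191.87408447265625), (58.40568542480469, 97.62403106689453), 31.095300674438477)
rim z10 [[456.5 250.9  10. ]
 [509.1 163.   10. ]
 [453.9 129.1  10. ]
 [400.6 219.7  10. ]]
```

The pad measures 58 × 98 mm (60 × 100 nominal) and its centre is (455.0, 191.7). I'll place the wooden stamp there.

```bash
sed -i 's/P0=np.array(\[453.5,193.5\]); PA=30.55/P0=np.array([455.0,191.7]); PA=31.0/' h.py
python3 - <<'E'
from h import *
qp=quat(PA+90)
stand(P0,qp,7)
robot.sleep(0.3); c=robot.capture("scene"); w=wrist("w5")
cv2.imwrite("pics/s5.png",np.hstack([cv2.resize(c["image"][140:360,170:510],None,fx=1.17,fy=1.17),cv2.resize(w["image"],None,fx=.53,fy=.53)[:254][:257]]) if 0 else cv2.resize(c["image"][140:360,170:510],None,fx=2,fy=2))
E
```

```text
down True 26.7 pos [456.2 192.1  79.1] w 28.5 gf 30.0 F [-0.1 -0.1  4.2]
left 27.8 pos [454.7 191.3 169.4] w 49.8 gf 0.0 F [0.2 0.  0.4]
```

View pics/s5.png

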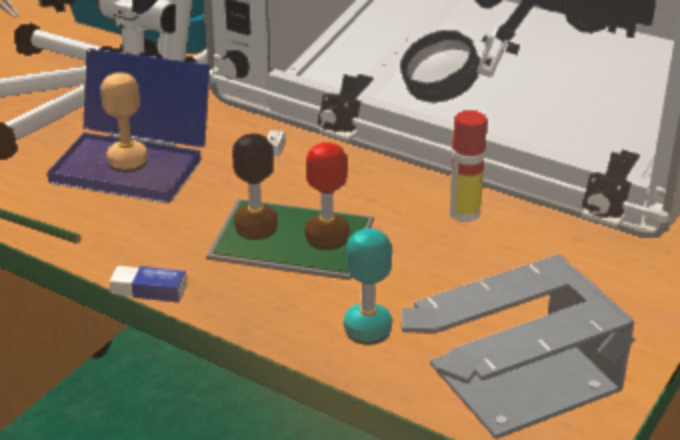

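View pics/w5.png

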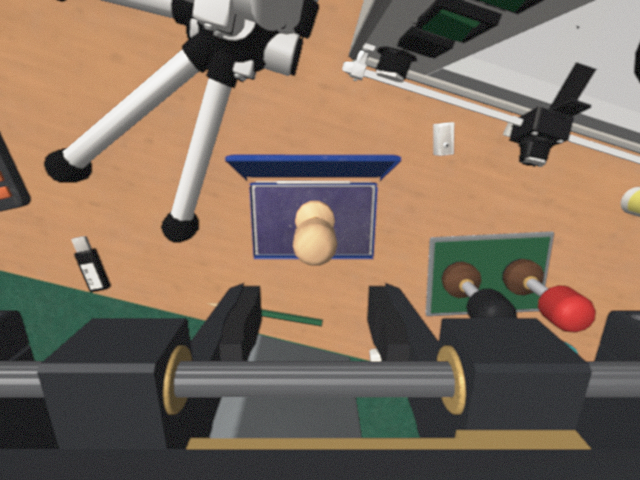

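The wooden stamp stands centred on the pad and the other two stand on the blotter. Now I'll hang red, then black, in reverse.

```bash
cat >> h.py <<'E'
def take(xy,q):
    go(xy,170,250,q); go(xy,76.7,120,f=10); st("at"); robot.command_gripper(20); st("gripped"); go(xy,170,150)
def hang(x,xo=-92):
    q=quat(A+90); go(rail(xo),170,220,q); go(rail(xo),ZG+7,120); st("mouth")
    hit=go(rail(x),ZG+7,60,f=6); st(f"in, hit {hit}"); return hit
def drop(x):
    hit=go(rail(x),ZG-3,20,f=4); st(f"hung {hit}"); robot.command_gripper(50); go(rail(x),170,150); st("left")
E
python3 - <<'E'
from h import *
take(blot(-28),quat(BA))
if not hang(0): drop(0)
wrist("w6")
E
```

```text
at 30.9 pos [507.9   4.9  77.2] w 49.8 gf 0.0 F [-0.1 -0.8  0.7]
gripped 31.4 pos [507.8   4.7  77.1] w 28.5 gf 30.0 F [-0.3 -0.2  3.1]
mouth 34.0 pos [ 400.3 -161.5   89.9] w 28.8 gf 30.0 F [-0.2  0.3 -1.3]
in, hit False 35.7 pos [ 488.2 -186.    89.5] w 28.6 gf 30.0 F [-1.3  0.3 -1.8]
hung True 36.1 pos [ 488.6 -186.1   82.5] w 28.6 gf 30.0 F [-0.3 -0.2  3.9]
left 37.3 pos [ 487.9 -186.1  169.4] w 49.9 gf 0.0 F [-0.   0.3 -0.2]
```

View pics/w6.png

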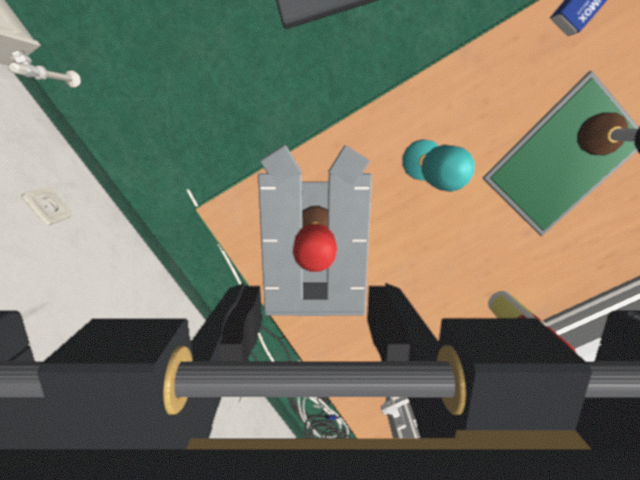

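Red hangs at the middle place, on the lines at row 241. Next is black.

Run:
```python
from h import *
take(blot(28),quat(BA))
if not hang(-36.5): drop(-36.5)
go(rail(-36.5)+[-20,60],260,200); robot.sleep(.3)
T=robot.capture("top"); S=robot.capture("scene")
T0=dict(np.load("top0.npz"))
for k,lo,hi,p in(("black",(0,0,0),(179,255,60),(412,273)),("red",(0,170,90),(6,255,255),(418,252))):
    for c in (T0,T):
        try: s=seedmask(c,p,lo,hi,18)[2]; print(k,s,ray(c,s[:2]+s[2:4]/2-.5,73)[0][0].round(1))
        except Exception as e: print(k,"hidden",e)
cv2.imwrite("pics/s7.png",cv2.resize(S["image"][140:360,170:510],None,fx=2,fy=2))
```

```text
at 39.4 pos [476.7  51.3  77.2] w 49.9 gf 0.0 F [ 0.1 -1.   0. ]
gripped 39.9 pos [476.6  51.3  77.1] w 28.5 gf 30.0 F [0.2 0.5 3. ]
mouth 42.6 pos [ 400.2 -161.5   89.9] w 28.7 gf 30.0 F [-0.  -0.5 -0.7]
in, hit False 43.7 pos [ 452.8 -176.2   89.4] w 28.8 gf 30.0 F [-0.1  1.  -1.1]
hung True 44.1 pos [ 453.3 -176.4   82.3] w 28.7 gf 30.0 F [-0.6 -0.   6.4]
left 45.3 pos [ 452.8 -176.5  169.4] w 49.9 gf 0.0 F [-0.3  0.2 -0.3]
black [404 262  19  22 291] [ 453.2 -175.9   73. ]
black hidden min() iterable argument is empty
red [408 244  18  17 238] [ 487.2 -183.3   73. ]
red hidden min() iterable argument is empty
```

View pics/s7.png

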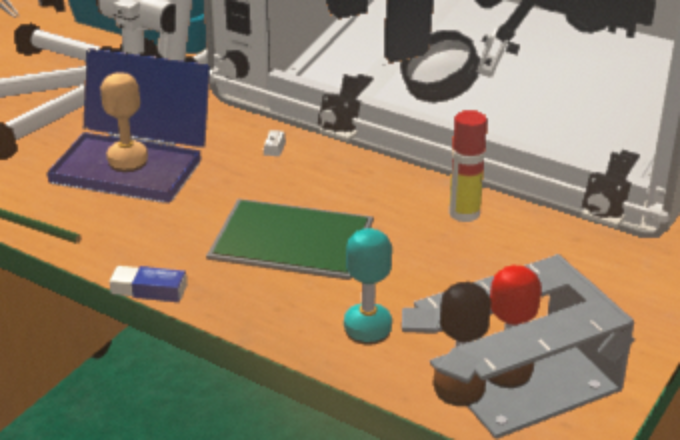

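Black at scene (402,295) and red at (428,287) match their starting pixels. The wooden stamp stands on the pad and the bystanders haven't moved, so I'll hand it in.

```bash
python3 -c "
from h import *
print(robot.finish_job())"
```

```text
the job is handed in; nothing more can be done
None
```

I handed the job in after about 46 s of robot time: the wooden stamp stands upright on the ink pad, black and red hang back at their original places, and the eraser, glue stick and sharpener look unmoved in the last picture (no verdict was returned).

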